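Check a tile frame for squareness and rack it true

TASK

Check the wooden tile frame with the slide rule: lay the rule flat on the rails and draw it out until its two ends meet two opposite corner posts, first across the diagonal that begins at the post beside the ball knob, then in the same way across the other diagonal. Lay the rule down flat on the table clear of the frame's board, and, unless the two lengths agree, turn the ball knob until the frame is square, both diagonals equal. Leave the jar, the cup and the single glazed disc where they stand.

Things in the scene. Friction and masses are not known exactly. Their poses are not given: they have to be found in the camera images.
- frame: Fixed wooden tile frame on a 210 x 325 mm board. Origin on the table under its centre when square; x points from the near, sliding rail to the far, fixed one, y along both to the knob's side, z up. Rails 30 mm wide, tops 30 mm above the table. Centre lines: far rail x = +70 mm; near rail x = -70 mm, which slides along y only and so racks the frame; side rails follow. A 10 mm tile lies inside.
- post_near_knob (a point): axis of the corner post on the sliding near rail beside the ball knob, 35 mm above the table; all four posts are bare steel, radius 6 mm, from 30 to 55 mm above the table, 200 mm apart on either rail. Square: this post at y = +100 mm in the frame
- post_near_other (a point): axis of the other post on the near, sliding rail, same height
- post_far_other (a point): axis of the post on the fixed far rail that is diagonally opposite the post beside the knob, same height
- post_far_knobside (a point): axis of the other post on the fixed far rail, on the knob's side, same height
- ball (a point): centre of a smooth black ball knob, 40 mm diameter, 84 mm above the table, on a 12 mm shaft leaning 26 degrees (0.45 rad) from vertical to the frame's -x side; the point has the frame's axes. Grip it across its centre with the tool along the shaft, or it slips; 0.25 N m turns it, it stays where left. Anticlockwise from above moves the near rail to +y, 12 mm per rad, at most 1.6 rad from square.
- rule_grip (a point): centre of the dark wooden grip block (24 mm along the rule, 16 mm across, 37 mm tall) fixed on the sliding tongue of the loose slide rule; 30 mm above the rule's underside, 18 mm below the block's top. x points along the rule to its head, z up. The rule (350 g, bar 24 mm wide, 10 mm thick) balances at this block when shut and can be carried by it.
- rule_tail (a point): centre of the flat tail end of the rule's wooden stock, 5 mm above its underside
- rule_head (a point): centre of the flat brass head end of the rule's tongue, 5 mm above its underside; it moves with the grip block, which lies 107 mm behind it
- rule_slide (a joint): how far the rule is drawn out (m), 0 shut to 0.045; overall length from tail end to head end is 214 mm + this. The tongue slides with 0.5 N of friction and stays where it is left.
- cup: white cup, 76 mm wide, 85 mm tall, bystander, origin at the centre of its underside
- jar: closed glass jar, 70 mm wide, 85 mm tall, bystander, origin at the centre of its underside
- disc: single glazed disc 80 mm wide, 9 mm thick, lying on the table, bystander, origin at the centre of its underside

How it is judged:
By the outcome, as a careful person would: the job done as asked, in the order asked, and still so for the second after the job is handed in, with the robot touching nothing.
It also fails if it takes over 72 s, if anything falls off the work surface, if the arm or the gripper's body presses on something with over 40 N, if the wrist force passes 120 N, or if a joint passes its speed limit or range.

ROBOT

A 7-joint arm with a two-finger parallel gripper is mounted at the origin on the work surface. World frame = base frame: x ahead of the robot, y to its left, z up, the work surface at z = 0. Lengths are in mm, angles in degrees, forces in N, time in s.
With the tool pointing down it reaches from about 400 to 850 mm from the base axis. Payload 4.5 kg.
Tool frame: the origin (TCP) lies midway between the tips of the shut fingers; the grasp point (between the pads) lies 19 mm behind it (arm.grip_depth is the distance from the TCP to the grasp point, in mm); z points along the fingers, x is the direction in which the jaws open and shut, and the axes are right-handed (so a half turn about z gives the same grasp; the last joint's range is limited). The gripper opens to 88 mm and grips with 3 to 60 N. Pads are 18 mm wide; open, the fingers measure 123 mm over their backs; the gripper's body (75 mm by 187 mm) begins 45 mm behind the grasp point.
Start: joints at [65.592, 39.483, -11.15, 89.685, 9.013, 51.709, -12.324], TCP at [277.387, -560.098, 238.743] pointing down, gripper open.
Joint ranges: [-172.22, 172.22], [-26.19, 119.32], [-84.43, 86.54], [7.71, 146.69], [-57.33, 237.33], [2.42, 119.75], [-152.13, 152.13]. Speed limits (degrees/s): [147.25, 147.25, 180, 180, 180, 180, 180].

INTERFACE

Orientations are given as a 3x3 rotation matrix whose columns are the frame's x, y, z axes.
In Python, from cell import arm gives the robot as it stands.
- The arm moves only by the tool carry_out, never from a script. Its argument "increments" is a list of rows, each an object of numbers: "x", "y", "z": the shift along the tool's x, y, z normalised to -1 to 1, where 1 is 0.2 m; "rx", "ry", "rz": the turn, a rotation vector about the tool's x, y, z normalised to -1 to 1, where 1 is 180 degrees. A call has 1 to 20 rows; each row is the pose to reach, as a shift and turn from the pose commanded when the call began, along the tool's axes at that moment, turning the shorter way round; what a row does not reach only later rows make up. A row lasts 1/12 s, in which the tool goes at most 41.7 mm and 7.16 degrees, less where a joint would pass 70% of its speed; a pose out of reach is approached as far as the arm can. A call with a number of a shift or a turn outside -1 to 1 is refused whole. A call with a gripper value outside its range is refused whole. "jaw" is the gripper command: -1 is shut, 1 is fully open, values between are in proportion, set as the call begins (left out, the last holds). The fingers move at their own pace and stop on an object; the grip force is fixed at half the most. Time passes only in rows, so rows that repeat a pose let the fingers close. It gives the time, the measured TCP pose, the force and the opening at its end, in the units of the state.
- arm.get_obs(): the state, without advancing time (a new reading comes with each control period).
- arm.camera(name): name is "side" or "top" or "wrist"; returns a dict with "pixels" (400x640x3 uint8, red, green, blue), "intrinsics" (3x3 intrinsics, pixels), "rvec" (rotation vector, rad) and "tvec" (3), from world to camera coordinates, as OpenCV has them; the wrist camera has in their place "T_tool_cam" (4x4, takes a point from camera to tool coordinates, whose origin is the TCP and whose axes are the tool frame's). Camera axes: x right, y down, z forward; pixel columns grow to the right and rows downward; lengths in mm; the calibration is good to about 2 mm. A picture is of the moment at which its call begins: read the wrist's pose just before it. There is no depth.
- arm.sign_off(): hands the job in, once; it reports no verdict.
The state is a dict: "clock": time; "joint_positions": joint angles; "joint_velocities": joint speeds; "tau": joint torques, N m; "eef_pos": TCP position; "tcp_rot": TCP orientation; "force": force on the tool from outside, world axes, zero at the start; "ft_torque": the same for the moment, N m; "grip_width": opening from 0.0 (shut) to 1.0 (fully open).
Only numpy, scipy, OpenCV 4.12 (cv2) and the standard library are available. Lean on these libraries where they do the work, as an engineer would, in place of code of your own. Each camera call takes 0.05 s, during which the arm holds its last target. There are 200 camera calls.

## Working session

There is one attempt and no reset: what is moved stays moved. The work goes in short steps, Python scripts to look and compute and a tool call to move; the robot and the scene stay as the last step left them, time stands still between calls to the robot, and variables do not carry over. Pictures are saved under pics/ and viewed, about 8 in all and at most 12, crops included, and the job is handed in when it is done.

Besides the shell and the picture viewer there is one more tool, called after "Call:" by a JSON object that holds its "method" and its "body". carry_out: Moves the arm, as the interface text tells. Its arguments: {"type":"object","properties":{"increments":{"type":"array","items":{"type":"object","properties":{"x":{"type":"number"},"y":{"type":"number"},"z":{"type":"number"},"rx":{"type":"number"},"ry":{"type":"number"},"rz":{"type":"number"}}}},"jaw":{"type":"number"}},"required":["increments"]}

```bash
ls; mkdir -p pics
python3 - <<'E'
from cell import arm
import cv2,numpy as np,pickle
o=arm.get_obs(); print({k:np.round(v,3).tolist() for k,v in o.items()}, arm.grip_depth)
d={}
for n in("top","side"):
    c=arm.camera(n); d[n]=c; cv2.imwrite(f"pics/{n}0.png",c["pixels"][:,:,::-1])
    print(n,c["intrinsics"],c["rvec"],c["tvec"])
pickle.dump(d,open("c0.pkl","wb"))
E
```

```text
pics
{'clock': 0.0, 'joint_positions': [65.592, 39.533, -11.145, 89.747, 9.013, 51.711, -12.325], 'joint_velocities': [-0.003, 0.003, 0.003, -0.015, 0.03, -0.059, 0.017], 'tau': [0.0, -52.756, -1.267, -15.343, -0.053, 0.006, 0.0], 'eef_pos': [277.013, -559.517, 237.901], 'tcp_rot': [[0.444, -0.896, -0.001], [-0.896, -0.444, 0.002], [-0.002, 0.0, -1.0]], 'force': [1.471, 0.6, -0.476], 'ft_torque': [0.036, -0.006, 0.001], 'grip_width': 1.002} 18.700000000000003
top [[437.26699651   0.         320.77766322]
 [  0.         437.26699651 199.68980197]
 [  0.           0.           1.        ]] [ 2.15799153 -2.14051026  0.16672103] [  -1.84849668  561.20355812 1157.77259287]
side [[478.46271526   0.         324.47022269]
 [  0.         478.46271526 200.17237405]
 [  0.           0.           1.        ]] [ 0.67952521 -2.61549438  1.15619941] [ 489.59648443  236.46762127 1059.20457375]
```

View pics/top0.png

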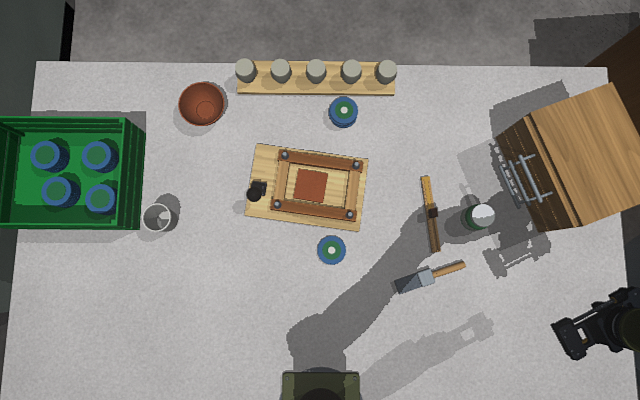

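View pics/side0.png

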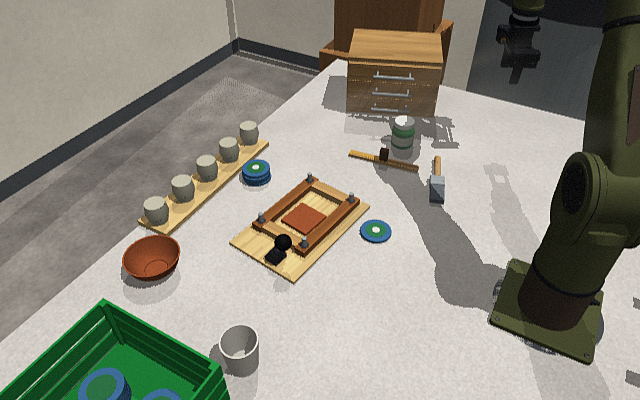

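The top view shows the frame at about (307,188) with the knob at (258,190), the rule at (431,213) with its block at (433,211), the jar at (482,216), the single disc at (331,250) and the cup at (158,217). I'll zoom in on the rule and frame.

```bash
cat > h.py <<'E'
import numpy as np,cv2,pickle
from scipy.spatial.transform import Rotation as R
def ray(c,uv,T=None):
    "camera ray in world; T = world<-tool 4x4 for wrist"
    K=c["intrinsics"]; d=np.linalg.inv(K)@[uv[0],uv[1],1.]
    if T is None:
        Rc=R.from_rotvec(np.ravel(c["rvec"])).as_matrix(); return -Rc.T@np.ravel(c["tvec"]),Rc.T@d
    M=T@c["T_tool_cam"]; return M[:3,3],M[:3,:3]@d
def atz(c,uv,z,T=None):
    o,d=ray(c,uv,T); return o+d*(z-o[2])/d[2]
def tool(o):
    T=np.eye(4);T[:3,:3]=o["tcp_rot"];T[:3,3]=o["eef_pos"];return T
def proj(c,P,T=None):
    K=c["intrinsics"];P=np.atleast_2d(P)
    if T is None: p=P@R.from_rotvec(np.ravel(c["rvec"])).as_matrix().T+np.ravel(c["tvec"])
    else:
        M=np.linalg.inv(T@c["T_tool_cam"]);p=P@M[:3,:3].T+M[:3,3]
    q=p@K.T; return q[:,:2]/q[:,2:]
def delta(o,pos,rot):
    "row for carry_out from commanded pose o=(p,R)"
    p,Q=o; s=Q.T@(np.array(pos)-p)/200; r=R.from_matrix(Q.T@rot).as_rotvec()/np.pi
    return np.round(s,4).tolist(),np.round(r,4).tolist()
E
python3 - <<'E'
from h import *
d=pickle.load(open("c0.pkl","rb"));t=d["top"];s=d["side"]
a=t["pixels"][135:235,235:375];b=t["pixels"][165:265,400:500];
A=cv2.resize(a,None,fx=4,fy=4,interpolation=2)[:, :560];B=cv2.resize(b,None,fx=2.4,fy=2.4,interpolation=2)
S=cv2.resize(s["pixels"][140:185,340:430],(540,200),interpolation=2) if 0 else cv2.resize(s["pixels"][140:180,340:425],None,fx=4,fy=4,interpolation=2)
im=np.zeros((570,800,3),np.uint8);im[:400,:560]=A;im[:240,560:]=B;im[400:560,:340]=S
cv2.imwrite("pics/crop1.png",im[:,:,::-1])
for n,uv,z in[("frame",(307,188),10),("ball",(256,189),84),("rule end far",(426,178),10),("rule end near",(436,250),10),("block",(433,211),48),("jar",(482,216),85),("disc",(331,250),9),("cup",(158,217),85)]:print(n,atz(t,uv,z).round(0))
E
```

```text
frame [599.  42.  10.]
ball [582. 175.  84.]
rule end far [ 631. -296.   10.]
rule end near [ 428. -318.   10.]
block [ 532. -303.   48.]
jar [ 515. -422.   85.]
disc [425. -27.   9.]
cup [505. 429.  85.]
```

View pics/crop1.png

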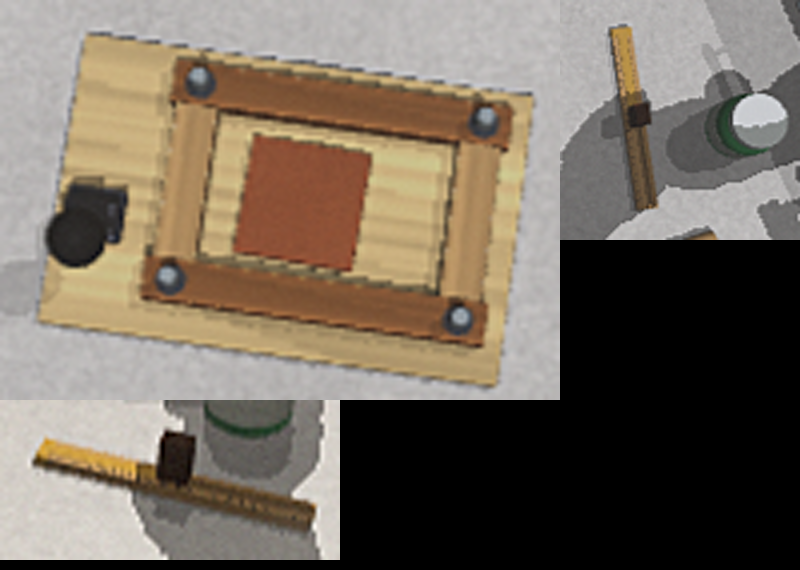

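Run:
```python
from h import *
from cell import arm
d=pickle.load(open("c0.pkl","rb"));t=d["top"]
P={n:atz(t,(235+(u+.5)/4-.5,135+(v+.5)/4-.5),55) for n,u,v in[("nk",169,277),("no",459,317),("fo",486,120),("fk",199,80)]}
for k,v in P.items():print(k,v.round(1))
g=lambda a,b:P[b]-P[a]
for a,b in(("no","nk"),("fo","fk"),("nk","fo"),("no","fk")):v=g(a,b);print(a,b,np.linalg.norm(v).round(1),np.degrees(np.arctan2(v[1],v[0])).round(1))
o=arm.get_obs();th=np.radians(6.2);x=np.array([np.cos(th),np.sin(th),0]);z=np.array([0,0,-1]);Q=np.c_[x,np.cross(z,x),z]
print(delta((o["eef_pos"],o["tcp_rot"]),[530,-303,200],Q)); w=arm.camera("wrist");print(w["T_tool_cam"].round(2),w["intrinsics"].round(0))
```

```text
nk [546.7 121.4  55. ]
no [521.1 -74.6  55. ]
fo [657.3 -93.5  55. ]
fk [683.5 103.9  55. ]
no nk 197.7 82.6
fo fk 199.0 82.4
nk fo 241.7 -62.8
no fk 241.3 47.7
([-0.588, -1.7027, 0.1908], [-0.0003, 0.0005, -0.388])
[[   1.      0.      0.     -1.14]
 [  -0.      0.96    0.26  -66.76]
 [   0.     -0.26    0.96 -146.24]
 [   0.      0.      0.      1.  ]] [[321.   0. 317.]
 [  0. 321. 204.]
 [  0.   0.   1.]]
```

Call:
{"method": "carry_out", "body": {"increments": [{"x": -0.345,"y": -1,"z": 0.1,"rz": -0.194},{"x": -0.345,"y": -1,"z": 0.1,"rz": -0.194},{"x": -0.345,"y": -1,"z": 0.1,"rz": -0.194},{"x": -0.345,"y": -1,"z": 0.1,"rz": -0.194},{"x": -0.345,"y": -1,"z": 0.1,"rz": -0.194},{"x": -0.345,"y": -1,"z": 0.1,"rz": -0.194}], "jaw": 1}}

```text
$.increments[0]: bad value
```

```bash
cat >> h.py <<'E'
def down(deg):
    th=np.radians(deg);x=np.array([np.cos(th),np.sin(th),0]);z=np.array([0,0,-1.]);return np.c_[x,np.cross(z,x),z]
def go(pos,rot):
    from cell import arm
    o=arm.get_obs();print("t",round(float(o["clock"]),2),"tcp",np.round(o["eef_pos"],1),"q7",round(o["joint_positions"][6]),"F",np.round(o["force"],1),"w",round(float(o["grip_width"]),3))
    print(delta((o["eef_pos"],o["tcp_rot"]),pos,rot))
E
python3 -c "
from h import *
go([530,-303,200],down(6.2))"
```

```text
t 0.15 tcp [ 277.1 -559.7  238.1] q7 -12 F [0.2 0.4 0.2] w 1.004
([-0.5887, -1.7028, 0.1911], [-0.0002, 0.0004, -0.3881])
```

Call:
{"method": "carry_out", "body": {"increments": [{"x": -0.345,"y": -0.99,"z": 0.1,"rx": 0.0,"ry": 0.0,"rz": -0.194},{"x": -0.345,"y": -0.99,"z": 0.1,"rx": 0.0,"ry": 0.0,"rz": -0.194},{"x": -0.345,"y": -0.99,"z": 0.1,"rx": 0.0,"ry": 0.0,"rz": -0.194},{"x": -0.345,"y": -0.99,"z": 0.1,"rx": 0.0,"ry": 0.0,"rz": -0.194},{"x": -0.345,"y": -0.99,"z": 0.1,"rx": 0.0,"ry": 0.0,"rz": -0.194},{"x": -0.345,"y": -0.99,"z": 0.1,"rx": 0.0,"ry": 0.0,"rz": -0.194}], "jaw": 1}}

```text
clock: 0.65
eef_pos: [431.7, -401.3, 218.4]
tcp_rot: [[0.885, -0.465, 0.005], [-0.465, -0.885, 0.007], [0.002, -0.008, -1.0]]
force: [1.3, -0.7, -0.1]
grip_width: 1.003
```

```bash
python3 -c "
from h import *
go([530,-303,200],down(6.2))"
```

```text
t 0.65 tcp [ 431.7 -401.3  218.4] q7 -5 F [ 1.3 -0.7 -0.1] w 1.003
([0.2061, -0.6629, 0.0982], [-0.0025, -0.0013, -0.1885])
```

Call:
{"method": "carry_out", "body": {"increments": [{"x": 0.21,"y": -0.72,"z": 0.09,"rx": 0.0,"ry": 0.0,"rz": -0.194},{"x": 0.21,"y": -0.72,"z": 0.09,"rx": 0.0,"ry": 0.0,"rz": -0.194},{"x": 0.21,"y": -0.72,"z": 0.09,"rx": 0.0,"ry": 0.0,"rz": -0.194},{"x": 0.21,"y": -0.72,"z": 0.09,"rx": 0.0,"ry": 0.0,"rz": -0.194},{"x": 0.21,"y": -0.72,"z": 0.09,"rx": 0.0,"ry": 0.0,"rz": -0.194},{"x": 0.21,"y": -0.72,"z": 0.09,"rx": 0.0,"ry": 0.0,"rz": -0.194},{"x": 0.21,"y": -0.72,"z": 0.09,"rx": 0.0,"ry": 0.0,"rz": -0.194},{"x": 0.21,"y": -0.72,"z": 0.09,"rx": 0.0,"ry": 0.0,"rz": -0.194}], "jaw": 1}}

```text
clock: 1.32
eef_pos: [529.0, -306.0, 200.5]
tcp_rot: [[0.995, 0.102, -0.001], [0.102, -0.995, -0.001], [-0.001, 0.001, -1.0]]
force: [-0.3, 0.1, -0.8]
grip_width: 0.999
```

Run:
```python
from h import *
from cell import arm
go([530,-303,200],down(6.2))
o=arm.get_obs();w=arm.camera("wrist");pickle.dump((o,w),open("w1.pkl","wb"));cv2.imwrite("pics/w1.png",w["pixels"][:,:,::-1])
```

```text
t 1.32 tcp [ 529.  -306.   200.5] q7 9 F [-0.3  0.1 -0.8] w 0.999
([0.0064, -0.0144, 0.0026], [0.0003, 0.0004, -0.0018])
```

View pics/w1.png

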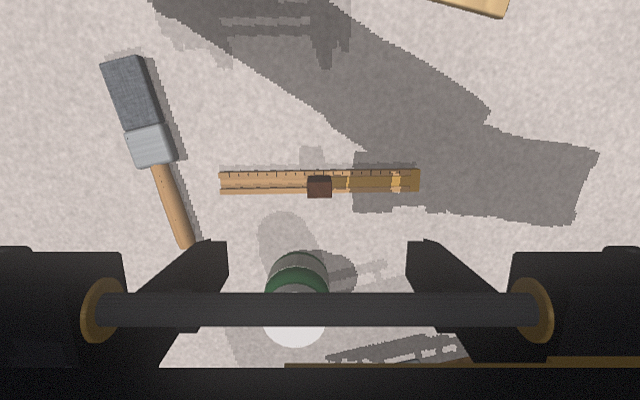

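Run:
```python
from h import *
o,w=pickle.load(open("w1.pkl","rb"));T=tool(o)
for n,uv,z in[("tail top",(219.5,171.5),10),("tail bot",(219.5,194),0),("head top",(419.5,168.5),10),("head bot",(419.5,192),0),("bl TL",(307.5,177),48),("bl TR",(332,176.5),48)]:print(n,atz(w,uv,z,T).round(1))
cv2.imwrite("pics/w1c.png",cv2.resize(w["pixels"][155:210,210:430],None,fx=3.6,fy=3.6,interpolation=2)[:,:,::-1])
```

```text
tail top [ 424.3 -304.9   10. ]
tail bot [ 422.  -332.1    0. ]
head top [ 634.  -279.7   10. ]
head bot [ 642.3 -306.8    0. ]
bl TL [ 517.9 -293.9   48. ]
bl TR [ 540.8 -291.1   48. ]
```

View pics/w1c.png

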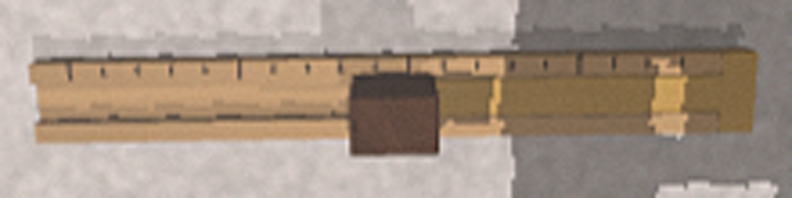

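Run:
```python
from h import *
o,w=pickle.load(open("w1.pkl","rb"));T=tool(o)
f=lambda u,v,z:atz(w,(210+u/3.6,155+v/3.6),z,T)
b=f(394,126,48);h1,h2=f(755,50,10),f(755,132,10);t1,t2=f(33,62,10),f(37,140,10)
print(b.round(1),np.linalg.norm(h1-h2).round(1),np.linalg.norm(t1-t2).round(1))
h=(h1+h2)/2;t=(t1+t2)/2;v=h-t;print(h.round(1),t.round(1),np.linalg.norm(v).round(1),np.degrees(np.arctan2(v[1],v[0])).round(2),((h+t)/2).round(1))
go([b[0],b[1],15],down(np.degrees(np.arctan2(v[1],v[0]))))
```

```text
[ 530.4 -305.3   48. ] 24.7 23.6
[ 636.7 -292.3   10. ] [ 424.8 -317.4   10. ] 213.3 6.78 [ 530.7 -304.9   10. ]
t 1.37 tcp [ 529.1 -306.   200.7] q7 9 F [ 0.5 -0.5  0.3] w 0.996
([0.0079, -0.0041, 0.9283], [0.0003, 0.0003, -0.0049])
```

Call:
{"method": "carry_out", "body": {"increments": [{"x": 0.008,"y": -0.004,"z": 0.2,"rx": 0.0,"ry": 0.0,"rz": -0.005},{"x": 0.008,"y": -0.004,"z": 0.4,"rx": 0.0,"ry": 0.0,"rz": -0.005},{"x": 0.008,"y": -0.004,"z": 0.6,"rx": 0.0,"ry": 0.0,"rz": -0.005},{"x": 0.008,"y": -0.004,"z": 0.76,"rx": 0.0,"ry": 0.0,"rz": -0.005},{"x": 0.008,"y": -0.004,"z": 0.87,"rx": 0.0,"ry": 0.0,"rz": -0.005},{"x": 0.008,"y": -0.004,"z": 0.928,"rx": 0.0,"ry": 0.0,"rz": -0.005},{"x": 0.008,"y": -0.004,"z": 0.928,"rx": 0.0,"ry": 0.0,"rz": -0.005},{"x": 0.008,"y": -0.004,"z": 0.928,"rx": 0.0,"ry": 0.0,"rz": -0.005}], "jaw": 1}}

```text
clock: 2.03
eef_pos: [531.9, -304.1, 15.7]
tcp_rot: [[0.993, 0.122, 0.001], [0.122, -0.993, -0.001], [0.0, 0.001, -1.0]]
force: [0.2, 0.1, 1.1]
grip_width: 1.004
```

Call:
{"method": "carry_out", "body": {"increments": [{"x": 0.0,"y": 0.0,"z": 0.0,"rx": 0.0,"ry": 0.0,"rz": 0.0},{"x": 0.0,"y": 0.0,"z": 0.0,"rx": 0.0,"ry": 0.0,"rz": 0.0},{"x": 0.0,"y": 0.0,"z": 0.0,"rx": 0.0,"ry": 0.0,"rz": 0.0},{"x": 0.0,"y": 0.0,"z": 0.0,"rx": 0.0,"ry": 0.0,"rz": 0.0},{"x": 0.0,"y": 0.0,"z": 0.0,"rx": 0.0,"ry": 0.0,"rz": 0.0},{"x": 0.0,"y": 0.0,"z": 0.0,"rx": 0.0,"ry": 0.0,"rz": 0.0},{"x": 0.0,"y": 0.0,"z": 0.0,"rx": 0.0,"ry": 0.0,"rz": 0.0},{"x": 0.0,"y": 0.0,"z": 0.0,"rx": 0.0,"ry": 0.0,"rz": 0.0}], "jaw": -1}}

```text
clock: 2.7
eef_pos: [531.7, -303.4, 15.1]
tcp_rot: [[0.992, 0.123, -0.0], [0.123, -0.992, -0.0], [-0.0, 0.0, -1.0]]
force: [-0.7, 0.3, -0.1]
grip_width: 0.419
```

Call:
{"method": "carry_out", "body": {"increments": [{"x": 0.0,"y": 0.0,"z": 0.0,"rx": 0.0,"ry": 0.0,"rz": 0.0},{"x": 0.0,"y": 0.0,"z": 0.0,"rx": 0.0,"ry": 0.0,"rz": 0.0},{"x": 0.0,"y": 0.0,"z": 0.0,"rx": 0.0,"ry": 0.0,"rz": 0.0},{"x": 0.0,"y": 0.0,"z": 0.0,"rx": 0.0,"ry": 0.0,"rz": 0.0},{"x": 0.0,"y": 0.0,"z": 0.0,"rx": 0.0,"ry": 0.0,"rz": 0.0}], "jaw": -1}}

```text
clock: 3.12
eef_pos: [531.7, -303.3, 15.1]
tcp_rot: [[0.992, 0.123, -0.0], [0.123, -0.992, -0.0], [-0.0, -0.0, -1.0]]
force: [-0.3, 0.2, -0.7]
grip_width: 0.267
```

```bash
python3 -c "
from h import *
go([595,-125,215],down(-7))"
```

```text
t 3.12 tcp [ 531.7 -303.3   15.1] q7 2 F [-0.3  0.2 -0.7] w 0.267
([0.424, -0.8457, -0.9996], [0.0, 0.0, 0.0783])
```

Call:
{"method": "carry_out", "body": {"increments": [{"x": 0.0,"y": 0.0,"z": -0.12,"rx": 0.0,"ry": 0.0,"rz": 0.0},{"x": 0.0,"y": 0.0,"z": -0.3,"rx": 0.0,"ry": 0.0,"rz": 0.0},{"x": 0.0,"y": 0.0,"z": -0.5,"rx": 0.0,"ry": 0.0,"rz": 0.0},{"x": 0.06,"y": -0.12,"z": -0.65,"rx": 0.0,"ry": 0.0,"rz": 0.01},{"x": 0.13,"y": -0.26,"z": -0.8,"rx": 0.0,"ry": 0.0,"rz": 0.02},{"x": 0.21,"y": -0.42,"z": -0.9,"rx": 0.0,"ry": 0.0,"rz": 0.04},{"x": 0.3,"y": -0.6,"z": -0.95,"rx": 0.0,"ry": 0.0,"rz": 0.06},{"x": 0.38,"y": -0.76,"z": -0.98,"rx": 0.0,"ry": 0.0,"rz": 0.078},{"x": 0.42,"y": -0.84,"z": -0.99,"rx": 0.0,"ry": 0.0,"rz": 0.078},{"x": 0.424,"y": -0.845,"z": -0.99,"rx": 0.0,"ry": 0.0,"rz": 0.078},{"x": 0.424,"y": -0.845,"z": -0.99,"rx": 0.0,"ry": 0.0,"rz": 0.078},{"x": 0.424,"y": -0.845,"z": -0.99,"rx": 0.0,"ry": 0.0,"rz": 0.078}], "jaw": -1}}

```text
clock: 4.12
eef_pos: [594.0, -126.6, 212.3]
tcp_rot: [[0.993, -0.122, -0.002], [-0.122, -0.993, -0.002], [-0.002, 0.002, -1.0]]
force: [0.4, -0.3, -3.3]
grip_width: 0.27
```

Run:
```python
from h import *
from cell import arm
go([595,-125,215],down(-7))
o=arm.get_obs();w=arm.camera("wrist");pickle.dump((o,w),open("w2.pkl","wb"));cv2.imwrite("pics/w2.png",w["pixels"][:,:,::-1])
```

```text
t 4.12 tcp [ 594.  -126.6  212.3] q7 -18 F [ 0.4 -0.3 -3.3] w 0.27
([0.0042, -0.0087, -0.0137], [0.0006, 0.0007, -0.0])
```

View pics/w2.png

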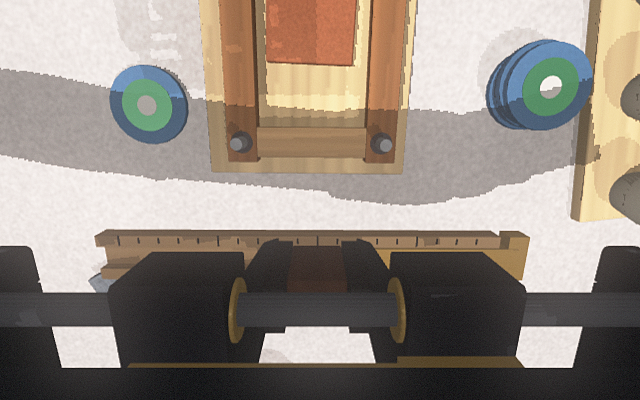

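Rule held securely. The other-side post tops show at (237,143) and (383,144), so I'll move along the frame to see the knob-side posts and the ball.

Call:
{"method": "carry_out", "body": {"increments": [{"x": -0.03,"y": -0.15,"z": 0.0,"rx": 0.0,"ry": 0.0,"rz": 0.0},{"x": -0.06,"y": -0.35,"z": 0.0,"rx": 0.0,"ry": 0.0,"rz": 0.0},{"x": -0.07,"y": -0.54,"z": 0.0,"rx": 0.0,"ry": 0.0,"rz": 0.0},{"x": -0.07,"y": -0.68,"z": 0.0,"rx": 0.0,"ry": 0.0,"rz": 0.0},{"x": -0.07,"y": -0.74,"z": 0.0,"rx": 0.0,"ry": 0.0,"rz": 0.0},{"x": -0.07,"y": -0.74,"z": 0.0,"rx": 0.0,"ry": 0.0,"rz": 0.0},{"x": -0.07,"y": -0.74,"z": 0.0,"rx": 0.0,"ry": 0.0,"rz": 0.0}], "jaw": -1}}

```text
clock: 4.75
eef_pos: [598.8, 21.3, 212.6]
tcp_rot: [[0.992, -0.122, -0.001], [-0.122, -0.992, -0.002], [-0.001, 0.002, -1.0]]
force: [-0.0, -1.2, -3.7]
grip_width: 0.274
```

Run:
```python
from h import *
from cell import arm
o=arm.get_obs();w=arm.camera("wrist");print(o["clock"],o["eef_pos"]);pickle.dump((o,w),open("w3.pkl","wb"))
a=cv2.resize(w["pixels"][20:260,100:500],(800,480),interpolation=2)
o2,w2=pickle.load(open("w2.pkl","rb"))
b=cv2.resize(w2["pixels"][125:165,220:400],(540,120),interpolation=2)
im=np.zeros((600,800,3),np.uint8);im[:480]=a;im[480:,:540]=b
cv2.imwrite("pics/w3.png",im[:,:,::-1])
```

```text
4.75 [598.83049973  21.27218646 212.62383623]
```

View pics/w3.png

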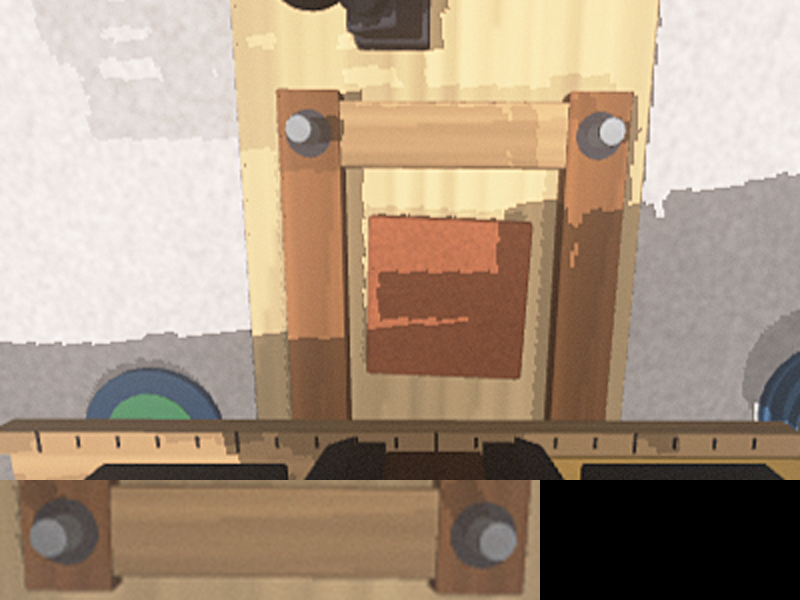

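Run:
```python
from h import *
o2,w2=pickle.load(open("w2.pkl","rb"));o3,w3=pickle.load(open("w3.pkl","rb"))
P=dict(nk=atz(w3,(248.8,84.3),55,tool(o3)),fk=atz(w3,(406.3,85.3),55,tool(o3)),no=atz(w2,(235.7,144.2),55,tool(o2)),fo=atz(w2,(385.5,145.2),55,tool(o2)))
pickle.dump(P,open("P.pkl","wb"))
for k,v in P.items():print(k,v.round(1))
g=lambda a,b:P[b]-P[a]
for a,b in(("no","nk"),("fo","fk"),("nk","fo"),("no","fk")):v=g(a,b);print(a,b,np.linalg.norm(v).round(1),np.degrees(np.arctan2(v[1],v[0])).round(1))
x=np.array([np.cos(np.radians(-7.5)),np.sin(np.radians(-7.5)),0]);y=np.array([-x[1],x[0],0])
print("rack",((P["nk"]+P["no"])/2-(P["fk"]+P["fo"])/2)@y, "C",(P["fo"]+P["fk"])/2-70*x)
```

```text
nk [549.1 123.4  55. ]
fk [688.2 105.5  55. ]
no [522.7 -74.8  55. ]
fo [661.2 -92.6  55. ]
no nk 200.0 82.4
fo fk 199.9 82.2
nk fo 243.3 -62.6
no fk 244.8 47.5
rack -0.49925471291674184 C [605.28085332  15.6331249   55.        ]
```

```bash
python3 -c "
from h import *
go([605.2,18.4,75],down(-62.6))"
```

```text
t 4.8 tcp [598.8  19.9 212.6] q7 -31 F [-0.1 -1.2 -3.3] w 0.268
([0.0332, 0.0012, 0.6878], [0.001, -0.0002, 0.308])
```

Call:
{"method": "carry_out", "body": {"increments": [{"x": 0.033,"y": 0.001,"z": 0.0,"rx": 0.0,"ry": 0.0,"rz": 0.03},{"x": 0.033,"y": 0.001,"z": 0.05,"rx": 0.0,"ry": 0.0,"rz": 0.07},{"x": 0.033,"y": 0.001,"z": 0.1,"rx": 0.0,"ry": 0.0,"rz": 0.11},{"x": 0.033,"y": 0.001,"z": 0.15,"rx": 0.0,"ry": 0.0,"rz": 0.15},{"x": 0.033,"y": 0.001,"z": 0.25,"rx": 0.0,"ry": 0.0,"rz": 0.19},{"x": 0.033,"y": 0.001,"z": 0.35,"rx": 0.0,"ry": 0.0,"rz": 0.23},{"x": 0.033,"y": 0.001,"z": 0.45,"rx": 0.0,"ry": 0.0,"rz": 0.265},{"x": 0.033,"y": 0.001,"z": 0.55,"rx": 0.0,"ry": 0.0,"rz": 0.29},{"x": 0.033,"y": 0.001,"z": 0.62,"rx": 0.0,"ry": 0.0,"rz": 0.305},{"x": 0.033,"y": 0.001,"z": 0.665,"rx": 0.0,"ry": 0.0,"rz": 0.308},{"x": 0.033,"y": 0.001,"z": 0.685,"rx": 0.001,"ry": 0.0,"rz": 0.308},{"x": 0.033,"y": 0.001,"z": 0.685,"rx": 0.001,"ry": 0.0,"rz": 0.308},{"x": 0.033,"y": 0.001,"z": 0.685,"rx": 0.001,"ry": 0.0,"rz": 0.308}], "jaw": -1}}

```text
clock: 5.88
eef_pos: [606.1, 21.3, 76.7]
tcp_rot: [[0.463, -0.886, 0.003], [-0.886, -0.463, 0.002], [-0.001, -0.003, -1.0]]
force: [0.3, 0.3, -2.9]
grip_width: 0.266
```

Run:
```python
from h import *
from cell import arm
go([605.2,18.4,46],down(-62.6))
im=np.zeros((520,800,3),np.uint8)
w=arm.camera("wrist");t=arm.camera("top");s=arm.camera("side")
im[:400,:640]=w["pixels"]
im[270:520,400:]=cv2.resize(s["pixels"][150:250,240:400],(400,250),interpolation=2)
cv2.imwrite("pics/w4.png",im[:,:,::-1])
```

```text
t 5.88 tcp [606.1  21.3  76.7] q7 -75 F [ 0.3  0.3 -2.9] w 0.266
([0.011, 0.0113, 0.1533], [-0.0011, 0.0002, 0.001])
```

View pics/w4.png

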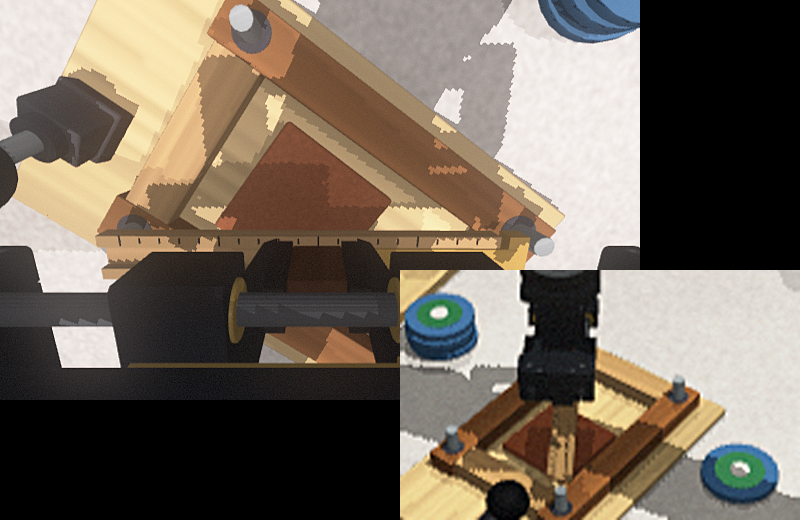

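Call:
{"method": "carry_out", "body": {"increments": [{"x": 0.011,"y": 0.011,"z": 0.05,"rx": -0.001,"ry": 0.0,"rz": 0.001},{"x": 0.011,"y": 0.011,"z": 0.1,"rx": -0.001,"ry": 0.0,"rz": 0.001},{"x": 0.011,"y": 0.011,"z": 0.14,"rx": -0.001,"ry": 0.0,"rz": 0.001},{"x": 0.011,"y": 0.011,"z": 0.153,"rx": -0.001,"ry": 0.0,"rz": 0.001},{"x": 0.011,"y": 0.011,"z": 0.158,"rx": -0.001,"ry": 0.0,"rz": 0.001},{"x": 0.011,"y": 0.011,"z": 0.158,"rx": -0.001,"ry": 0.0,"rz": 0.001}], "jaw": -1}}

```text
clock: 6.53
eef_pos: [604.0, 19.2, 45.0]
tcp_rot: [[0.461, -0.888, -0.003], [-0.888, -0.461, 0.0], [-0.001, 0.002, -1.0]]
force: [-3.0, -0.5, 5.9]
grip_width: 0.269
```

```bash
python3 -c "
from h import *
go([605.2,18.4,46],down(-62.6))
from cell import arm;print(arm.get_obs()['ft_torque'])"
```

```text
t 6.53 tcp [604.   19.2  45. ] q7 -75 F [-3.  -0.5  5.9] w 0.269
([0.0062, -0.0036, -0.0053], [0.0007, 0.0004, 0.0001])
[-0.1888817   0.59746067  0.00935011]
```

Call:
{"method": "carry_out", "body": {"increments": [{"x": -0.005,"y": 0.0,"z": 0.0,"rx": 0.0,"ry": 0.0,"rz": 0.0},{"x": -0.01,"y": 0.0,"z": 0.0,"rx": 0.0,"ry": 0.0,"rz": 0.0},{"x": -0.015,"y": 0.0,"z": 0.0,"rx": 0.0,"ry": 0.0,"rz": 0.0},{"x": -0.02,"y": 0.0,"z": 0.0,"rx": 0.0,"ry": 0.0,"rz": 0.0},{"x": -0.025,"y": 0.0,"z": 0.0,"rx": 0.0,"ry": 0.0,"rz": 0.0},{"x": -0.025,"y": 0.0,"z": 0.0,"rx": 0.0,"ry": 0.0,"rz": 0.0}], "jaw": -1}}

```text
clock: 7.03
eef_pos: [602.4, 22.7, 45.0]
tcp_rot: [[0.46, -0.888, -0.001], [-0.888, -0.46, -0.001], [0.0, 0.001, -1.0]]
force: [-2.5, -1.8, 5.6]
grip_width: 0.273
```

Call:
{"method": "carry_out", "body": {"increments": [{"x": -0.005,"y": 0.0,"z": 0.0,"rx": 0.0,"ry": 0.0,"rz": 0.0},{"x": -0.01,"y": 0.0,"z": 0.0,"rx": 0.0,"ry": 0.0,"rz": 0.0},{"x": -0.015,"y": 0.0,"z": 0.0,"rx": 0.0,"ry": 0.0,"rz": 0.0},{"x": -0.015,"y": 0.0,"z": 0.0,"rx": 0.0,"ry": 0.0,"rz": 0.0},{"x": -0.015,"y": 0.0,"z": 0.0,"rx": 0.0,"ry": 0.0,"rz": 0.0}], "jaw": -1}}

```text
clock: 7.45
eef_pos: [602.3, 23.2, 45.0]
tcp_rot: [[0.459, -0.888, 0.001], [-0.888, -0.459, -0.003], [0.003, 0.0, -1.0]]
force: [1.3, -7.3, 3.6]
grip_width: 0.269
```

Call:
{"method": "carry_out", "body": {"increments": [{"x": 0.01,"y": 0.0,"z": 0.002,"rx": 0.0,"ry": 0.0,"rz": 0.0},{"x": 0.02,"y": 0.0,"z": 0.003,"rx": 0.0,"ry": 0.0,"rz": 0.0},{"x": 0.03,"y": 0.0,"z": 0.003,"rx": 0.0,"ry": 0.0,"rz": 0.0},{"x": 0.04,"y": 0.0,"z": 0.003,"rx": 0.0,"ry": 0.0,"rz": 0.0},{"x": 0.05,"y": 0.0,"z": 0.003,"rx": 0.0,"ry": 0.0,"rz": 0.0},{"x": 0.06,"y": 0.0,"z": 0.003,"rx": 0.0,"ry": 0.0,"rz": 0.0},{"x": 0.07,"y": 0.0,"z": 0.003,"rx": 0.0,"ry": 0.0,"rz": 0.0},{"x": 0.08,"y": 0.0,"z": 0.003,"rx": 0.0,"ry": 0.0,"rz": 0.0},{"x": 0.085,"y": 0.0,"z": 0.003,"rx": 0.0,"ry": 0.0,"rz": 0.0},{"x": 0.09,"y": 0.0,"z": 0.003,"rx": 0.0,"ry": 0.0,"rz": 0.0},{"x": 0.09,"y": 0.0,"z": 0.003,"rx": 0.0,"ry": 0.0,"rz": 0.0},{"x": 0.09,"y": 0.0,"z": 0.003,"rx": 0.0,"ry": 0.0,"rz": 0.0}], "jaw": -1}}

```text
clock: 8.45
eef_pos: [608.5, 12.0, 44.9]
tcp_rot: [[0.462, -0.887, -0.002], [-0.887, -0.462, 0.002], [-0.003, 0.001, -1.0]]
force: [-4.6, 1.0, 12.4]
grip_width: 0.266
```

Call:
{"method": "carry_out", "body": {"increments": [{"x": 0.005,"y": 0.0,"z": -0.001,"rx": 0.0,"ry": 0.0,"rz": 0.0},{"x": 0.01,"y": 0.0,"z": -0.001,"rx": 0.0,"ry": 0.0,"rz": 0.0},{"x": 0.015,"y": 0.0,"z": -0.001,"rx": 0.0,"ry": 0.0,"rz": 0.0},{"x": 0.02,"y": 0.0,"z": -0.001,"rx": 0.0,"ry": 0.0,"rz": 0.0},{"x": 0.025,"y": 0.0,"z": -0.001,"rx": 0.0,"ry": 0.0,"rz": 0.0},{"x": 0.025,"y": 0.0,"z": -0.001,"rx": 0.0,"ry": 0.0,"rz": 0.0},{"x": 0.025,"y": 0.0,"z": -0.001,"rx": 0.0,"ry": 0.0,"rz": 0.0}], "jaw": -1}}

```text
clock: 9.03
eef_pos: [611.0, 7.5, 44.9]
tcp_rot: [[0.462, -0.887, -0.002], [-0.887, -0.462, 0.002], [-0.003, 0.001, -1.0]]
force: [-3.8, 2.3, 10.8]
grip_width: 0.273
```

Call:
{"method": "carry_out", "body": {"increments": [{"x": 0.005,"y": 0.0,"z": 0.0,"rx": 0.0,"ry": 0.0,"rz": 0.0},{"x": 0.01,"y": 0.0,"z": 0.0,"rx": 0.0,"ry": 0.0,"rz": 0.0},{"x": 0.015,"y": 0.0,"z": 0.0,"rx": 0.0,"ry": 0.0,"rz": 0.0},{"x": 0.015,"y": 0.0,"z": 0.0,"rx": 0.0,"ry": 0.0,"rz": 0.0},{"x": 0.015,"y": 0.0,"z": 0.0,"rx": 0.0,"ry": 0.0,"rz": 0.0}], "jaw": -1}}

```text
clock: 9.45
eef_pos: [611.1, 7.1, 44.9]
tcp_rot: [[0.463, -0.886, -0.005], [-0.886, -0.463, 0.005], [-0.006, 0.002, -1.0]]
force: [-6.6, 5.5, 13.1]
grip_width: 0.273
```

Run:
```python
from h import *
from cell import arm
o=arm.get_obs();u=o["tcp_rot"][:,0];u0=np.array([.46,-.888,0])
print(o["eef_pos"],(o["eef_pos"]-[602.3,23.2,45])@u0,o["force"]@u0,o["ft_torque"])
w=arm.camera("wrist");t=arm.camera("top");s=arm.camera("side")
pickle.dump((o,w,t,s),open("w5.pkl","wb"))
im=np.zeros((600,800,3),np.uint8)
im[:240,:]=cv2.resize(w["pixels"][170:290,80:580],(800,192) if 0 else (800,240),interpolation=2)
im[250:600,:400]=cv2.resize(t["pixels"][145:215,265:345+0],(400,350),interpolation=2)
im[250:600,400:]=cv2.resize(s["pixels"][165:265,240:354],(400,350),interpolation=2)
cv2.imwrite("pics/w5.png",im[:,:,::-1])
```

```text
[611.11910503   7.10728577  44.87643105] 18.347118548639614 -7.863253454538012 [0.63824524 1.20762123 0.08356148]
```

View pics/w5.png

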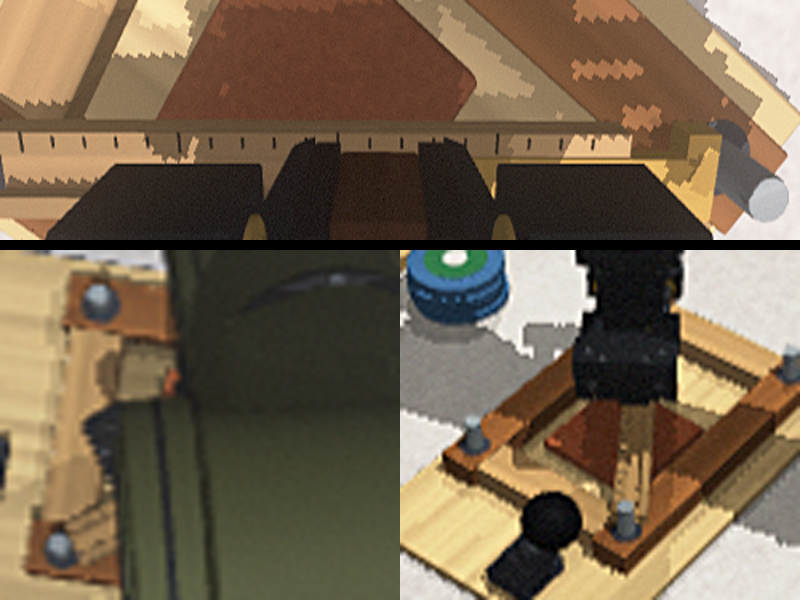

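Run:
```python
from h import *
o2,w2=pickle.load(open("w2.pkl","rb"));o,w,t,s=pickle.load(open("w5.pkl","rb"))
for W in(w2,w):
  g=W["pixels"].astype(int)
  r=slice(232,236); a=g[r].mean(0);print([tuple(int(x) for x in a[u]) for u in range(36,130,4)])
T=np.eye(4)
for ext in(0,16,18.3):
  print(ext,proj(w,np.array([[-107-ext,-10.5,15-10],[-107-ext,-10.5,5]]),T).round(1))
def ticks(W):
  g=W["pixels"].mean(2)[236:244].mean(0);return [u for u in range(40,260) if g[u]<g[u-3]-15 and g[u]<g[u+3]-15 and g[u]==g[u-3:u+4].min()]
print(ticks(w2),ticks(w))
```

```text
[(236, 229, 226), (240, 234, 231), (240, 234, 231), (236, 230, 226), (242, 236, 233), (237, 230, 226), (237, 230, 226), (240, 233, 231), (242, 237, 233), (239, 232, 229), (244, 238, 236), (240, 233, 231), (242, 237, 234), (238, 232, 229), (242, 236, 233), (209, 199, 193), (139, 120, 108), (120, 102, 90), (121, 102, 89), (119, 101, 88), (120, 102, 90), (118, 100, 86), (119, 102, 87), (116, 98, 84)]
[(225, 194, 146), (165, 116, 80), (166, 117, 81), (164, 114, 78), (160, 112, 76), (135, 103, 80), (99, 90, 89), (96, 86, 84), (77, 66, 58), (94, 78, 62), (108, 86, 63), (110, 88, 63), (108, 85, 62), (110, 87, 63), (104, 83, 60), (108, 86, 63), (108, 85, 63), (106, 84, 61), (106, 84, 61), (104, 83, 60), (106, 84, 60), (105, 83, 62), (105, 83, 61), (105, 83, 61)]
0 [[105.  232.8]
 [105.  232.8]]
16 [[ 73.  232.7]
 [ 73.  232.7]]
18.3 [[ 68.4 232.7]
 [ 68.4 232.7]]
[118, 138, 158, 178, 198, 218, 238, 258] [93, 112, 132, 152, 172, 191, 211, 231, 251]
```

The head is on its post, but the tick marks show only about 14 mm of extension where the tool travelled 18.3 mm. The stock was therefore dragged about 4 mm off the tail post. I'll unload the rule, push it back (it keeps its extension), then draw again with the tail pressed down.

Call:
{"method": "carry_out", "body": {"increments": [{"x": -0.01,"y": 0.0,"z": -0.01,"rx": 0.0,"ry": 0.002,"rz": 0.0},{"x": -0.015,"y": 0.0,"z": -0.015,"rx": 0.0,"ry": 0.003,"rz": 0.0},{"x": -0.02,"y": 0.0,"z": -0.015,"rx": 0.0,"ry": 0.003,"rz": 0.0},{"x": -0.025,"y": 0.0,"z": -0.015,"rx": 0.0,"ry": 0.003,"rz": 0.0},{"x": -0.03,"y": 0.0,"z": -0.015,"rx": 0.0,"ry": 0.003,"rz": 0.0},{"x": -0.035,"y": 0.0,"z": -0.015,"rx": 0.0,"ry": 0.003,"rz": 0.0},{"x": -0.035,"y": 0.0,"z": -0.015,"rx": 0.0,"ry": 0.003,"rz": 0.0}], "jaw": -1}}

```text
clock: 10.18
eef_pos: [609.8, 9.6, 46.8]
tcp_rot: [[0.46, -0.888, 0.003], [-0.888, -0.46, -0.008], [0.008, 0.001, -1.0]]
force: [1.3, -0.8, -4.2]
grip_width: 0.266
```

```bash
cat > st.py <<'E'
import sys
from h import *
from cell import arm
p0=np.array(eval(sys.argv[1]));hd=np.radians(float(sys.argv[2]));u=np.array([np.cos(hd),np.sin(hd),0])
o=arm.get_obs();w=arm.camera("wrist");g=w["pixels"].mean(2)[236:244].mean(0)
tk=[c for c in range(40,260) if g[c]<g[c-3]-15 and g[c]<g[c+3]-15 and g[c]==g[c-3:c+4].min()]
q=w["pixels"][232:236].mean(0)
print("t",round(float(o["clock"]),2),"s",round(float((o["eef_pos"]-p0)@u),2),"z",round(o["eef_pos"][2],2),"Fu",round(float(o["force"]@u),2),"F",np.round(o["force"],1),"tilt",np.round(o["tcp_rot"][2],4),"ticks",tk)
if len(sys.argv)>3:print([tuple(int(x) for x in q[c]) for c in range(30,110,3)])
E
python3 st.py "[602.3,23.2,45]" -62.6
```

```text
t 10.18 s 15.47 z 46.82 Fu 1.33 F [ 1.3 -0.8 -4.2] tilt [ 8.1e-03  7.0e-04 -1.0e+00] ticks [98, 118, 137, 157, 177, 197, 217, 237, 257]
```

The tail prediction for 18.3 mm extension (u≈68) matches the observed edge, and the rule was already out about 3.7 mm when carried. So the rule had in fact met both posts. I'll redraw it to confirm, with the tail pressed down.

Call:
{"method": "carry_out", "body": {"increments": [{"x": -0.005,"y": 0.0,"z": 0.01,"rx": 0.0,"ry": 0.0,"rz": 0.0},{"x": -0.005,"y": 0.0,"z": 0.014,"rx": 0.0,"ry": 0.0,"rz": 0.0},{"x": 0.005,"y": 0.0,"z": 0.014,"rx": 0.0,"ry": 0.0,"rz": 0.0},{"x": 0.015,"y": 0.0,"z": 0.014,"rx": 0.0,"ry": 0.0,"rz": 0.0},{"x": 0.025,"y": 0.0,"z": 0.014,"rx": 0.0,"ry": 0.0,"rz": 0.0},{"x": 0.035,"y": 0.0,"z": 0.014,"rx": 0.0,"ry": 0.0,"rz": 0.0},{"x": 0.035,"y": 0.0,"z": 0.014,"rx": 0.0,"ry": 0.0,"rz": 0.0},{"x": 0.035,"y": 0.0,"z": 0.014,"rx": 0.0,"ry": 0.0,"rz": 0.0}], "jaw": -1}}

```text
clock: 10.9
eef_pos: [611.4, 7.0, 44.9]
tcp_rot: [[0.462, -0.887, 0.0], [-0.887, -0.462, -0.003], [0.003, 0.001, -1.0]]
force: [-6.3, 5.8, 8.1]
grip_width: 0.269
```

```bash
python3 st.py "[602.3,23.2,45]" -62.6 1
```

```text
t 10.9 s 18.54 z 44.89 Fu -8.1 F [-6.3  5.8  8.1] tilt [ 0.003   0.0013 -1.    ] ticks [91, 111, 131, 151, 171, 191, 211, 231, 251]
[(227, 197, 149), (232, 204, 154), (165, 119, 83), (165, 116, 80), (165, 116, 79), (162, 115, 78), (162, 113, 78), (159, 112, 77), (149, 108, 78), (100, 89, 85), (101, 92, 89), (86, 76, 69), (79, 67, 58), (90, 74, 62), (103, 83, 63), (113, 90, 67), (109, 87, 64), (110, 88, 65), (111, 88, 65), (111, 88, 65), (102, 81, 58), (112, 88, 64), (109, 86, 62), (108, 85, 62), (110, 88, 65), (109, 86, 63), (110, 88, 64)]
```

Call:
{"method": "carry_out", "body": {"increments": [{"x": -0.01,"y": 0.0,"z": -0.01,"rx": 0.0,"ry": 0.0,"rz": 0.0},{"x": -0.02,"y": 0.0,"z": -0.014,"rx": 0.0,"ry": 0.0,"rz": 0.0},{"x": -0.03,"y": 0.0,"z": -0.014,"rx": 0.0,"ry": 0.0,"rz": 0.0},{"x": -0.04,"y": 0.0,"z": -0.014,"rx": 0.0,"ry": 0.0,"rz": 0.0},{"x": -0.05,"y": 0.0,"z": -0.014,"rx": 0.0,"ry": 0.0,"rz": 0.0},{"x": -0.06,"y": 0.0,"z": -0.014,"rx": 0.0,"ry": 0.0,"rz": 0.0},{"x": -0.065,"y": 0.0,"z": -0.014,"rx": 0.0,"ry": 0.0,"rz": 0.0},{"x": -0.065,"y": 0.0,"z": -0.014,"rx": 0.0,"ry": 0.0,"rz": 0.0}], "jaw": -1}}

```text
clock: 11.62
eef_pos: [606.9, 15.4, 46.9]
tcp_rot: [[0.461, -0.887, 0.003], [-0.887, -0.461, -0.007], [0.008, 0.001, -1.0]]
force: [-0.3, -0.0, -4.7]
grip_width: 0.265
```

```bash
python3 st.py "[602.3,23.2,45]" -62.6 1; python3 -c "
from h import *
P=pickle.load(open('P.pkl','rb'));h=np.radians(47.5);u=np.array([np.cos(h),np.sin(h),0]);p=P['no']+126.5*u-1.5*down(47.5)[:,1];p[2]=85;print(p,u);go(p,down(47.5))"
```

```text
t 11.62 s 9.06 z 46.94 Fu -0.14 F [-0.3 -0.  -4.7] tilt [ 7.9e-03  7.0e-04 -1.0e+00] ticks [110, 130, 150, 170, 190, 210, 230, 249]
[(228, 199, 150), (230, 202, 152), (229, 201, 151), (229, 200, 151), (229, 198, 150), (228, 198, 150), (228, 197, 149), (229, 201, 151), (213, 179, 134), (163, 114, 78), (167, 118, 83), (167, 116, 80), (165, 116, 80), (161, 113, 78), (162, 114, 77), (114, 95, 86), (100, 92, 90), (104, 95, 92), (81, 69, 61), (89, 76, 64), (93, 77, 61), (110, 88, 66), (112, 90, 66), (113, 89, 66), (108, 87, 63), (107, 85, 62), (107, 86, 63)]
[607.0225893   19.44617648  85.        ] [0.67559021 0.73727734 0.        ]
t 11.67 tcp [606.9  15.3  46.9] q7 -75 F [ 0.3  0.4 -3.8] w 0.269
([-0.0167, -0.0099, -0.1904], [0.0025, -0.0015, -0.6114])
```

Call:
{"method": "carry_out", "body": {"increments": [{"x": 0.005,"y": 0.0,"z": -0.03,"rx": 0.0,"ry": 0.0,"rz": 0.0},{"x": 0.005,"y": 0.0,"z": -0.09,"rx": 0.0,"ry": 0.0,"rz": -0.01},{"x": 0.0,"y": 0.0,"z": -0.15,"rx": 0.0,"ry": 0.0,"rz": -0.03},{"x": 0.0,"y": 0.0,"z": -0.18,"rx": 0.0,"ry": 0.0,"rz": -0.06},{"x": 0.0,"y": 0.0,"z": -0.19,"rx": 0.0,"ry": 0.0,"rz": -0.095},{"x": 0.0,"y": 0.0,"z": -0.19,"rx": 0.0,"ry": 0.0,"rz": -0.13},{"x": 0.0,"y": 0.0,"z": -0.19,"rx": 0.0,"ry": 0.0,"rz": -0.165},{"x": 0.0,"y": 0.0,"z": -0.19,"rx": 0.0,"ry": 0.0,"rz": -0.2},{"x": 0.0,"y": 0.0,"z": -0.19,"rx": 0.0,"ry": 0.0,"rz": -0.235},{"x": 0.0,"y": 0.0,"z": -0.19,"rx": 0.0,"ry": 0.0,"rz": -0.27},{"x": 0.0,"y": 0.0,"z": -0.19,"rx": 0.0,"ry": 0.0,"rz": -0.305},{"x": -0.01,"y": -0.005,"z": -0.19,"rx": 0.0,"ry": 0.0,"rz": -0.34},{"x": -0.015,"y": -0.01,"z": -0.19,"rx": 0.0,"ry": 0.0,"rz": -0.375},{"x": -0.017,"y": -0.01,"z": -0.19,"rx": 0.0,"ry": 0.0,"rz": -0.41},{"x": -0.017,"y": -0.01,"z": -0.19,"rx": 0.0,"ry": 0.0,"rz": -0.445},{"x": -0.017,"y": -0.01,"z": -0.19,"rx": 0.0,"ry": 0.0,"rz": -0.48},{"x": -0.017,"y": -0.01,"z": -0.19,"rx": 0.0,"ry": 0.0,"rz": -0.515},{"x": -0.017,"y": -0.01,"z": -0.19,"rx": 0.0,"ry": 0.0,"rz": -0.545},{"x": -0.017,"y": -0.01,"z": -0.19,"rx": 0.0,"ry": 0.0,"rz": -0.57},{"x": -0.017,"y": -0.01,"z": -0.19,"rx": 0.0,"ry": 0.0,"rz": -0.59}], "jaw": -1}}

```text
clock: 13.33
eef_pos: [607.7, 18.2, 86.2]
tcp_rot: [[0.721, 0.693, 0.005], [0.693, -0.721, -0.009], [-0.003, 0.01, -1.0]]
force: [0.3, 0.4, -3.5]
grip_width: 0.275
```

Call:
{"method": "carry_out", "body": {"increments": [{"x": 0.0,"y": 0.0,"z": 0.0,"rx": 0.0,"ry": 0.0,"rz": -0.015},{"x": 0.0,"y": 0.0,"z": 0.0,"rx": 0.0,"ry": 0.0,"rz": -0.021},{"x": 0.0,"y": 0.0,"z": 0.0,"rx": 0.0,"ry": 0.0,"rz": -0.021},{"x": 0.0,"y": 0.0,"z": 0.0,"rx": 0.0,"ry": 0.0,"rz": -0.021}], "jaw": -1}}

```text
clock: 13.67
eef_pos: [607.4, 18.8, 85.6]
tcp_rot: [[0.678, 0.735, 0.004], [0.735, -0.678, -0.008], [-0.003, 0.008, -1.0]]
force: [0.6, 0.6, -3.4]
grip_width: 0.27
```

```bash
python3 st.py "[0,0,0]" 47.5 ; python3 -c "
from h import *
go([607,19.4,46],down(47.5))
from cell import arm
w=arm.camera('wrist');cv2.imwrite('pics/w6.png',w['pixels'][:,:,::-1])"
```

```text
t 13.67 s 424.25 z 85.59 Fu 0.82 F [ 0.6  0.6 -3.4] tilt [-0.0031  0.0085 -1.    ] ticks [110, 130, 150, 170, 190, 210, 230, 249]
t 13.72 tcp [607.4  19.   85.5] q7 4 F [-0.1  0.1 -4.2] w 0.267
([0.0009, -0.0045, 0.1974], [0.0027, 0.001, -0.0008])
```

View pics/w6.png

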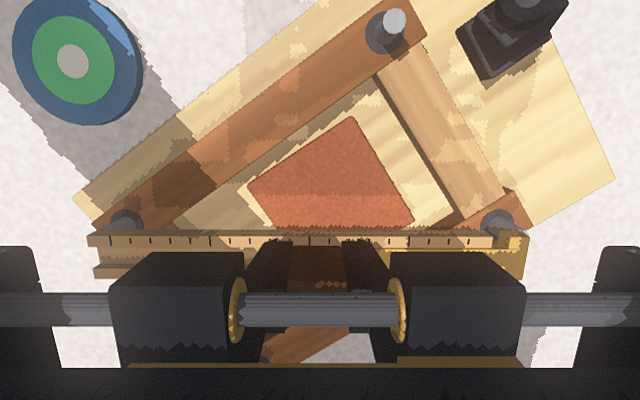

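Call:
{"method": "carry_out", "body": {"increments": [{"x": 0.0,"y": -0.004,"z": 0.04,"rx": 0.003,"ry": 0.002,"rz": -0.001},{"x": 0.0,"y": -0.004,"z": 0.1,"rx": 0.003,"ry": 0.003,"rz": -0.001},{"x": 0.0,"y": -0.004,"z": 0.15,"rx": 0.003,"ry": 0.003,"rz": -0.001},{"x": 0.0,"y": -0.004,"z": 0.185,"rx": 0.003,"ry": 0.003,"rz": -0.001},{"x": 0.0,"y": -0.004,"z": 0.197,"rx": 0.003,"ry": 0.003,"rz": -0.001},{"x": 0.0,"y": -0.004,"z": 0.2,"rx": 0.003,"ry": 0.003,"rz": -0.001},{"x": 0.0,"y": -0.004,"z": 0.2,"rx": 0.003,"ry": 0.003,"rz": -0.001}], "jaw": -1}}

```text
clock: 14.35
eef_pos: [606.6, 20.1, 45.0]
tcp_rot: [[0.674, 0.739, 0.003], [0.739, -0.674, 0.006], [0.006, -0.002, -1.0]]
force: [-0.9, 0.2, -0.7]
grip_width: 0.269
```

Call:
{"method": "carry_out", "body": {"increments": [{"x": -0.008,"y": 0.0,"z": 0.0,"rx": 0.0,"ry": 0.0,"rz": 0.0},{"x": -0.016,"y": 0.0,"z": 0.0,"rx": 0.0,"ry": 0.0,"rz": 0.0},{"x": -0.024,"y": 0.0,"z": 0.0,"rx": 0.0,"ry": 0.0,"rz": 0.0},{"x": -0.032,"y": 0.0,"z": 0.0,"rx": 0.0,"ry": 0.0,"rz": 0.0},{"x": -0.04,"y": 0.0,"z": 0.0,"rx": 0.0,"ry": 0.0,"rz": 0.0},{"x": -0.048,"y": 0.0,"z": 0.0,"rx": 0.0,"ry": 0.0,"rz": 0.0},{"x": -0.048,"y": 0.0,"z": 0.0,"rx": 0.0,"ry": 0.0,"rz": 0.0},{"x": -0.048,"y": 0.0,"z": 0.0,"rx": 0.0,"ry": 0.0,"rz": 0.0}], "jaw": -1}}

```text
clock: 15.02
eef_pos: [599.7, 12.2, 44.9]
tcp_rot: [[0.675, 0.738, 0.002], [0.738, -0.675, 0.006], [0.005, -0.002, -1.0]]
force: [-1.2, 1.2, 2.8]
grip_width: 0.27
```

```bash
python3 st.py "[0,0,0]" 47.5 1
```

```text
t 15.02 s 414.2 z 44.95 Fu 0.03 F [-1.2  1.2  2.8] tilt [ 0.0054 -0.0023 -1.    ] ticks [126, 147, 167, 187, 207, 227, 247]
[(244, 239, 235), (244, 238, 234), (243, 237, 234), (241, 234, 231), (240, 233, 230), (240, 234, 230), (240, 233, 231), (238, 220, 184), (240, 217, 167), (239, 216, 165), (238, 214, 164), (236, 211, 161), (236, 212, 161), (217, 191, 146), (173, 148, 114), (157, 133, 103), (136, 105, 81), (129, 92, 70), (133, 95, 70), (130, 94, 68), (109, 84, 69), (92, 77, 69), (81, 67, 62), (73, 63, 58), (82, 67, 57), (98, 76, 57), (103, 82, 61)]
```

Call:
{"method": "carry_out", "body": {"increments": [{"x": -0.008,"y": 0.0,"z": 0.0,"rx": 0.0,"ry": 0.0,"rz": 0.0},{"x": -0.016,"y": 0.0,"z": 0.0,"rx": 0.0,"ry": 0.0,"rz": 0.0},{"x": -0.022,"y": 0.0,"z": 0.0,"rx": 0.0,"ry": 0.0,"rz": 0.0},{"x": -0.022,"y": 0.0,"z": 0.0,"rx": 0.0,"ry": 0.0,"rz": 0.0},{"x": -0.022,"y": 0.0,"z": 0.0,"rx": 0.0,"ry": 0.0,"rz": 0.0}], "jaw": -1}}

```text
clock: 15.48
eef_pos: [598.2, 9.6, 45.2]
tcp_rot: [[0.674, 0.738, 0.005], [0.738, -0.674, 0.007], [0.008, -0.001, -1.0]]
force: [1.1, 3.2, 1.4]
grip_width: 0.271
```

```bash
python3 st.py "[0,0,0]" 47.5
```

```text
t 15.48 s 411.23 z 45.17 Fu 3.13 F [1.1 3.2 1.4] tilt [ 0.0082 -0.0012 -1.    ] ticks [127, 147, 167, 187, 207, 227, 247]
```

Call:
{"method": "carry_out", "body": {"increments": [{"x": -0.006,"y": 0.0,"z": 0.0,"rx": 0.0,"ry": 0.0,"rz": 0.0},{"x": -0.01,"y": 0.0,"z": 0.0,"rx": 0.0,"ry": 0.0,"rz": 0.0},{"x": -0.01,"y": 0.0,"z": 0.0,"rx": 0.0,"ry": 0.0,"rz": 0.0},{"x": -0.01,"y": 0.0,"z": 0.0,"rx": 0.0,"ry": 0.0,"rz": 0.0}], "jaw": -1}}

```text
clock: 15.87
eef_pos: [597.8, 9.6, 45.6]
tcp_rot: [[0.674, 0.739, 0.007], [0.739, -0.674, 0.009], [0.011, -0.001, -1.0]]
force: [4.5, 4.7, 0.4]
grip_width: 0.269
```

```bash
python3 st.py "[0,0,0]" 47.5
```

```text
t 15.87 s 410.97 z 45.57 Fu 6.48 F [4.5 4.7 0.4] tilt [ 0.0114 -0.0011 -0.9999] ticks [127, 147, 167, 187, 207, 227, 247]
```

Call:
{"method": "carry_out", "body": {"increments": [{"x": 0.01,"y": 0.0,"z": 0.008,"rx": 0.0,"ry": -0.001,"rz": 0.0},{"x": 0.02,"y": 0.0,"z": 0.01,"rx": 0.0,"ry": -0.001,"rz": 0.0},{"x": 0.03,"y": 0.0,"z": 0.01,"rx": 0.0,"ry": -0.001,"rz": 0.0},{"x": 0.04,"y": 0.0,"z": 0.01,"rx": 0.0,"ry": -0.001,"rz": 0.0},{"x": 0.05,"y": 0.0,"z": 0.01,"rx": 0.0,"ry": -0.001,"rz": 0.0},{"x": 0.06,"y": 0.0,"z": 0.01,"rx": 0.0,"ry": -0.001,"rz": 0.0},{"x": 0.07,"y": 0.0,"z": 0.01,"rx": 0.0,"ry": -0.001,"rz": 0.0},{"x": 0.08,"y": 0.0,"z": 0.01,"rx": 0.0,"ry": -0.001,"rz": 0.0},{"x": 0.09,"y": 0.0,"z": 0.01,"rx": 0.0,"ry": -0.001,"rz": 0.0},{"x": 0.1,"y": 0.0,"z": 0.01,"rx": 0.0,"ry": -0.001,"rz": 0.0},{"x": 0.1,"y": 0.0,"z": 0.01,"rx": 0.0,"ry": -0.001,"rz": 0.0},{"x": 0.1,"y": 0.0,"z": 0.01,"rx": 0.0,"ry": -0.001,"rz": 0.0}], "jaw": -1}}

```text
clock: 16.92
eef_pos: [609.1, 21.5, 44.8]
tcp_rot: [[0.675, 0.738, 0.001], [0.738, -0.675, 0.001], [0.001, -0.0, -1.0]]
force: [-3.7, -0.9, 16.5]
grip_width: 0.274
```

```bash
python3 st.py "[0,0,0]" 47.5 1
```

```text
t 16.92 s 427.32 z 44.8 Fu -3.16 F [-3.7 -0.9 16.5] tilt [ 1.2e-03 -4.0e-04 -1.0e+00] ticks [95, 115, 135, 155, 175, 195, 215, 235, 255]
[(239, 226, 207), (238, 214, 162), (238, 215, 163), (236, 211, 160), (236, 210, 160), (236, 211, 161), (237, 211, 162), (191, 159, 120), (130, 94, 71), (133, 95, 71), (133, 94, 69), (114, 85, 68), (91, 77, 70), (78, 69, 67), (75, 66, 60), (87, 74, 62), (101, 82, 64), (104, 84, 64), (102, 82, 63), (98, 78, 58), (102, 83, 62), (98, 78, 60), (99, 79, 58), (98, 78, 59), (99, 78, 58), (99, 78, 59), (99, 80, 58)]
```

Call:
{"method": "carry_out", "body": {"increments": [{"x": 0.006,"y": 0.0,"z": -0.002,"rx": 0.0,"ry": 0.0,"rz": 0.0},{"x": 0.012,"y": 0.0,"z": -0.002,"rx": 0.0,"ry": 0.0,"rz": 0.0},{"x": 0.018,"y": 0.0,"z": -0.002,"rx": 0.0,"ry": 0.0,"rz": 0.0},{"x": 0.024,"y": 0.0,"z": -0.002,"rx": 0.0,"ry": 0.0,"rz": 0.0},{"x": 0.024,"y": 0.0,"z": -0.002,"rx": 0.0,"ry": 0.0,"rz": 0.0},{"x": 0.024,"y": 0.0,"z": -0.002,"rx": 0.0,"ry": 0.0,"rz": 0.0}], "jaw": -1}}

```text
clock: 17.47
eef_pos: [610.9, 23.5, 44.8]
tcp_rot: [[0.675, 0.738, -0.002], [0.738, -0.675, -0.001], [-0.003, -0.001, -1.0]]
force: [-5.3, -3.8, 16.2]
grip_width: 0.266
```

```bash
python3 st.py "[0,0,0]" 47.5 1
```

```text
t 17.47 s 430.05 z 44.8 Fu -6.37 F [-5.3 -3.8 16.2] tilt [-2.6e-03 -9.0e-04 -1.0e+00] ticks [90, 110, 130, 150, 170, 189, 209, 229, 249]
[(237, 214, 160), (236, 212, 162), (236, 212, 162), (236, 212, 161), (238, 214, 163), (218, 190, 145), (164, 129, 98), (129, 92, 68), (132, 94, 70), (125, 93, 69), (101, 80, 68), (79, 69, 69), (76, 68, 66), (83, 71, 62), (95, 77, 61), (103, 84, 62), (102, 82, 62), (104, 84, 64), (101, 81, 62), (103, 83, 62), (91, 73, 54), (101, 81, 61), (102, 80, 61), (103, 83, 62), (101, 80, 58), (102, 82, 60), (97, 77, 55)]
```

Call:
{"method": "carry_out", "body": {"increments": [{"x": 0.004,"y": 0.0,"z": -0.004,"rx": 0.0,"ry": 0.001,"rz": 0.0},{"x": 0.008,"y": 0.0,"z": -0.004,"rx": 0.0,"ry": 0.002,"rz": 0.0},{"x": 0.008,"y": 0.0,"z": -0.004,"rx": 0.0,"ry": 0.002,"rz": 0.0},{"x": 0.008,"y": 0.0,"z": -0.004,"rx": 0.0,"ry": 0.002,"rz": 0.0}], "jaw": -1}}

```text
clock: 17.85
eef_pos: [611.0, 23.6, 44.9]
tcp_rot: [[0.676, 0.737, -0.0], [0.737, -0.676, 0.002], [0.001, -0.001, -1.0]]
force: [-6.7, -3.9, 13.4]
grip_width: 0.272
```

```bash
python3 st.py "[0,0,0]" 47.5
```

```text
t 17.85 s 430.15 z 44.87 Fu -7.39 F [-6.7 -3.9 13.4] tilt [ 8.0e-04 -1.3e-03 -1.0e+00] ticks [89, 109, 129, 149, 169, 189, 209, 229, 249]
```

Both diagonals met: drawn out about 18.5 mm and about 19.0 mm, so lengths of about 232.5 and 233.0 mm. They agree within my measuring error of roughly 0.5 mm, and the camera diagonals differ by less than 1.5 mm with opposite signs from the two cameras. The frame is square, so the knob stays. Next I'll lift the rule and lay it on the table.

Call:
{"method": "carry_out", "body": {"increments": [{"x": -0.015,"y": 0.0,"z": -0.01,"rx": 0.0,"ry": 0.0,"rz": 0.0},{"x": -0.03,"y": 0.0,"z": -0.03,"rx": 0.0,"ry": 0.0,"rz": 0.0},{"x": -0.03,"y": 0.0,"z": -0.1,"rx": 0.0,"ry": 0.0,"rz": 0.0},{"x": -0.03,"y": 0.0,"z": -0.2,"rx": 0.0,"ry": 0.0,"rz": 0.0},{"x": -0.03,"y": 0.0,"z": -0.3,"rx": 0.0,"ry": 0.0,"rz": 0.0},{"x": -0.03,"y": 0.0,"z": -0.35,"rx": 0.0,"ry": 0.0,"rz": 0.0},{"x": -0.03,"y": 0.0,"z": -0.35,"rx": 0.0,"ry": 0.0,"rz": 0.0}], "jaw": -1}}

```text
clock: 18.48
eef_pos: [610.8, 22.4, 116.8]
tcp_rot: [[0.675, 0.738, 0.009], [0.738, -0.675, 0.009], [0.013, 0.001, -1.0]]
force: [0.1, 0.4, -3.7]
grip_width: 0.269
```

```bash
python3 st.py "[0,0,0]" 47.5;python3 -c "
from h import *
go([550,-250,100],down(6.8))"
```

```text
t 18.48 s 429.17 z 116.8 Fu 0.35 F [ 0.1  0.4 -3.7] tilt [ 1.260e-02  7.000e-04 -9.999e-01] ticks [100, 120, 140, 160, 180, 195, 200, 220, 239, 259]
t 18.53 tcp [609.9  22.1 115.2] q7 6 F [-0.1 -0.  -3.7] w 0.271
([-1.2069, 0.6971, 0.0628], [-0.0014, -0.0032, 0.2265])
```

Call:
{"method": "carry_out", "body": {"increments": [{"x": -0.07,"y": 0.04,"z": 0.0,"rx": 0.0,"ry": 0.0,"rz": 0.01},{"x": -0.2,"y": 0.115,"z": 0.0,"rx": 0.0,"ry": 0.0,"rz": 0.04},{"x": -0.37,"y": 0.21,"z": 0.0,"rx": 0.0,"ry": -0.001,"rz": 0.075},{"x": -0.54,"y": 0.31,"z": 0.0,"rx": -0.001,"ry": -0.002,"rz": 0.11},{"x": -0.71,"y": 0.41,"z": 0.0,"rx": -0.001,"ry": -0.003,"rz": 0.145},{"x": -0.86,"y": 0.495,"z": 0.0,"rx": -0.001,"ry": -0.003,"rz": 0.18},{"x": -0.96,"y": 0.555,"z": 0.0,"rx": -0.001,"ry": -0.003,"rz": 0.205},{"x": -0.99,"y": 0.57,"z": 0.0,"rx": -0.001,"ry": -0.003,"rz": 0.22},{"x": -0.99,"y": 0.57,"z": 0.0,"rx": -0.001,"ry": -0.003,"rz": 0.226},{"x": -0.99,"y": 0.57,"z": 0.0,"rx": -0.001,"ry": -0.003,"rz": 0.226},{"x": -0.99,"y": 0.57,"z": 0.0,"rx": -0.001,"ry": -0.003,"rz": 0.226}], "jaw": -1}}

```text
clock: 19.45
eef_pos: [560.1, -198.6, 111.7]
tcp_rot: [[0.992, 0.124, -0.002], [0.124, -0.992, 0.003], [-0.002, -0.004, -1.0]]
force: [0.8, 0.0, -2.8]
grip_width: 0.268
```

```bash
python3 -c "
from h import *
go([550,-250,15.5],down(6.8))"
```

```text
t 19.45 tcp [ 560.1 -198.6  111.7] q7 -7 F [ 0.8  0.  -2.8] w 0.268
([-0.0811, 0.2506, 0.4805], [-0.0011, 0.0006, 0.0017])
```

Call:
{"method": "carry_out", "body": {"increments": [{"x": -0.03,"y": 0.08,"z": 0.06,"rx": -0.001,"ry": 0.001,"rz": 0.0},{"x": -0.08,"y": 0.2,"z": 0.16,"rx": -0.001,"ry": 0.001,"rz": 0.0},{"x": -0.08,"y": 0.25,"z": 0.28,"rx": -0.001,"ry": 0.001,"rz": 0.0},{"x": -0.08,"y": 0.25,"z": 0.38,"rx": -0.001,"ry": 0.001,"rz": 0.0},{"x": -0.08,"y": 0.25,"z": 0.45,"rx": -0.001,"ry": 0.001,"rz": 0.0},{"x": -0.08,"y": 0.25,"z": 0.475,"rx": -0.001,"ry": 0.001,"rz": 0.0},{"x": -0.08,"y": 0.25,"z": 0.483,"rx": -0.001,"ry": 0.001,"rz": 0.0},{"x": -0.08,"y": 0.25,"z": 0.483,"rx": -0.001,"ry": 0.001,"rz": 0.0},{"x": -0.08,"y": 0.25,"z": 0.483,"rx": -0.001,"ry": 0.001,"rz": 0.0}], "jaw": -1}}

```text
clock: 20.2
eef_pos: [550.8, -251.3, 16.1]
tcp_rot: [[0.993, 0.122, 0.003], [0.122, -0.993, -0.001], [0.003, 0.001, -1.0]]
force: [-0.9, -0.4, -3.5]
grip_width: 0.268
```

Call:
{"method": "carry_out", "body": {"increments": [{"x": 0.0,"y": 0.0,"z": 0.0,"rx": 0.0,"ry": 0.0,"rz": 0.0},{"x": 0.0,"y": 0.0,"z": 0.0,"rx": 0.0,"ry": 0.0,"rz": 0.0},{"x": 0.0,"y": 0.0,"z": 0.0,"rx": 0.0,"ry": 0.0,"rz": 0.0},{"x": 0.0,"y": 0.0,"z": 0.0,"rx": 0.0,"ry": 0.0,"rz": 0.0},{"x": 0.0,"y": 0.0,"z": 0.0,"rx": 0.0,"ry": 0.0,"rz": 0.0},{"x": 0.0,"y": 0.0,"z": 0.0,"rx": 0.0,"ry": 0.0,"rz": 0.0}], "jaw": 0.2}}

```text
clock: 20.7
eef_pos: [550.0, -252.4, 15.7]
tcp_rot: [[0.993, 0.12, 0.002], [0.12, -0.993, -0.002], [0.002, 0.002, -1.0]]
force: [0.2, 0.7, -0.5]
grip_width: 0.601
```

Call:
{"method": "carry_out", "body": {"increments": [{"x": 0.0,"y": 0.0,"z": -0.1,"rx": 0.0,"ry": 0.0,"rz": 0.0},{"x": 0.0,"y": 0.0,"z": -0.25,"rx": 0.0,"ry": 0.0,"rz": 0.0},{"x": 0.0,"y": 0.0,"z": -0.45,"rx": 0.0,"ry": 0.0,"rz": 0.0},{"x": 0.0,"y": 0.1,"z": -0.65,"rx": 0.0,"ry": 0.0,"rz": 0.0},{"x": -0.1,"y": 0.3,"z": -0.85,"rx": 0.0,"ry": 0.0,"rz": 0.0},{"x": -0.2,"y": 0.5,"z": -0.95,"rx": 0.0,"ry": 0.0,"rz": 0.0},{"x": -0.3,"y": 0.7,"z": -0.95,"rx": 0.0,"ry": 0.0,"rz": 0.0},{"x": -0.4,"y": 0.9,"z": -0.95,"rx": 0.0,"ry": 0.0,"rz": 0.0},{"x": -0.4,"y": 0.95,"z": -0.95,"rx": 0.0,"ry": 0.0,"rz": 0.0},{"x": -0.4,"y": 0.95,"z": -0.95,"rx": 0.0,"ry": 0.0,"rz": 0.0},{"x": -0.4,"y": 0.95,"z": -0.95,"rx": 0.0,"ry": 0.0,"rz": 0.0}], "jaw": 1}}

```text
clock: 21.62
eef_pos: [490.8, -453.7, 205.2]
tcp_rot: [[0.994, 0.114, 0.001], [0.114, -0.993, -0.003], [0.0, 0.003, -1.0]]
force: [1.0, 1.0, 0.4]
grip_width: 1.002
```

Run:
```python
from h import *
from cell import arm
t=arm.camera("top");d=pickle.load(open("c0.pkl","rb"))["top"]
pickle.dump(t,open("t9.pkl","wb"))
df=np.abs(t["pixels"].astype(int)-d["pixels"])
print("post patch diffs",[int(df[v-4:v+5,u-4:u+5].mean()) for u,v in((277,204),(350,214),(356,165),(285,155),(256,189))])
im=cv2.resize(t["pixels"][100:300,200:520],(800,500),interpolation=2);cv2.imwrite("pics/t9.png",im[:,:,::-1])
```

```text
post patch diffs [2, 2, 2, 2, 1]
```

View pics/t9.png

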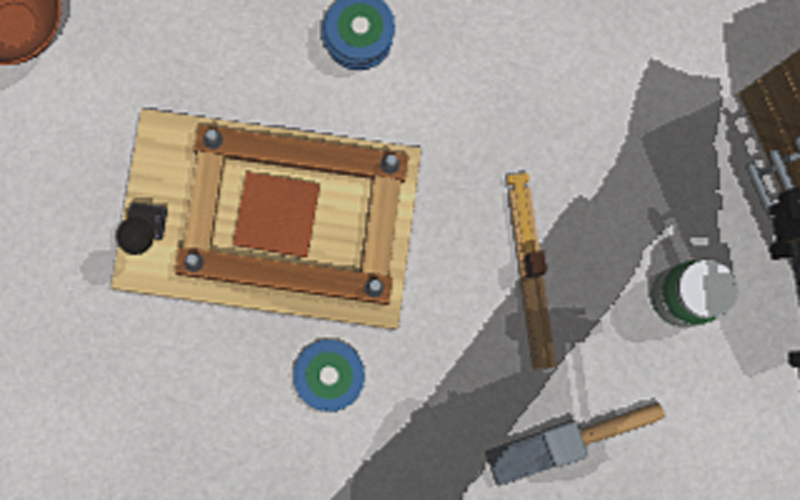

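```bash
python3 -c "
from cell import arm
print(arm.get_obs()['clock'],arm.sign_off())"
```

```text
the job is handed in; nothing more can be done
21.6667 None
```

I measured both diagonals with the slide rule and found them equal within my measuring error, so I did not turn the ball knob. I handed the job in at about 21.7 s.

- **First diagonal (post beside the knob to its opposite):** the rule was drawn out about 18.5 mm, a length of about 232.5 mm, with end forces of 7–8 N at the posts. I first thought the stock had been dragged off its post. A check of the rule's tick marks suggested it had not, and a second draw gave the same length to 0.2 mm.
- **Second diagonal:** drawn out about 19.0 mm, a length of about 233.0 mm, with end forces of 6–7 N.
- **Squareness:** the two lengths differ by about 0.5 mm, roughly 0.3 mm of racking and about the size of my error. The wrist camera put the second diagonal 1.5 mm longer and the top camera put it 0.4 mm shorter, so they disagree in sign but both are within their accuracy.
- **Last check:** the final top view shows the rule flat on the table, clear of the board. The posts and ball knob look unchanged from the first picture, and the jar and disc are where they stood. The cup was outside that final picture, but the arm never went near it.

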